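Put the steel block away in its case and shut the lid

ROBOT

A 6-joint arm with a two-finger parallel gripper is mounted at the origin on a cart in front of the work surface, level with it; the furniture and walls round the work are solid. World frame = base frame: x ahead of the robot, y to its left, z up, the work surface at z = 0. Lengths are in mm, angles in rad, forces in N, time in s.
With the tool pointing down it reaches from about 300 to 850 mm from the base axis. Payload 5.4 kg.
Tool frame: the origin (TCP) lies between the finger pads; the fingertips stand 19 mm ahead of it and the grasp point (between the pads) is the TCP; z points along the fingers, y is the line along which they close (so a half turn about z gives the same grasp; the last joint's range is limited). The gripper opens to 85 mm and grips with 20 to 120 N. Pads are 22 mm wide; open, the fingers measure 114 mm over their backs; the gripper's body (76 mm by 85 mm) begins 54 mm behind the grasp point. The pads swing forward as they close: fully open they stand 13 mm farther back than shut.
Start: joints at [1.113, 0.158, 1.597, -0, 1.386, -0.21], TCP at [141.042, 557.417, 250.299] pointing down, gripper open.
Joint ranges: [-2.91, 2.91], [-0.94, 2.29], [0.18, 2.7], [-1.29, 4.43], [0.17, 2.64], [-3, 3]. Speed limits (rad/s): [2.57, 2.57, 3.14, 3.14, 3.14, 3.14].

INTERFACE

Orientations are given as a unit quaternion [w, x, y, z].
In Python, from bench import ctrl, planner, telemetry, imaging gives the robot as it stands. Calls block until the motion is done:
- ctrl.movep(position, orientation): joint-space move of the TCP to a pose.
- ctrl.move_straight(position, rate=150, orientation=None, force_limit=None): straight line of the TCP; orientation=None keeps the orientation; rate is the mean speed in mm/s. With force_limit (N) it stops when the force on the tool has changed by that much, and returns True; else False.
- ctrl.movej(angles): joint-space move.
- ctrl.gripper_to(opening): opening from 0.0 (shut) to 1.0 (fully open); the grip force is fixed at half the most; returns when the fingers have stopped.
- ctrl.dwell(seconds).
- planner.ik(position, orientation): joint angles nearest the present ones, or None.
- telemetry.read_state(): the state.
- imaging.get_image(name): name is "scene" or "side" or "wrist"; returns the picture (420x560x3 uint8, blue, green, red); there is no depth.
- imaging.calibration(name): a dict with "vfov" (degrees; the focal length in pixels is half the picture's height over the tangent of half this angle, whatever the lens; pixels are square), "cx", "cy" (the principal point, pixels), "world_from_camera" (4x4, takes a point from camera to world coordinates). Camera axes: x right, y down, z forward; pixel columns grow to the right and rows downward; lengths in mm; the calibration is good to about 2 mm. A picture is of the moment at which its call begins: read the wrist's pose just before it. calibration takes no time and is no camera call; for the wrist camera it gives the pose at the moment of the call.
A pose or a line that the arm cannot do raises ctrl.PlanningError and nothing moves.
- ctrl.finish_job(): hands the job in; it is judged then, once.
The state is a dict: "t": time; "qpos": joint angles; "dq": joint speeds; "effort": joint torques, N m; "eef_pos": TCP position; "tcp_rot": TCP orientation; "force": force on the tool from outside, world axes, zero at the start; "moment": the same for the moment, N m; "opening": opening from 0.0 (shut) to 1.0 (fully open); "grip_force": force on a finger pad.
Only numpy, scipy, OpenCV 4.12 (cv2) and the standard library are available. Lean on these libraries where they do the work, as an engineer would, in place of code of your own. Each camera call takes 0.05 s, during which the arm holds its last target. There are 200 camera calls.

TASK

Lay the plain rectangular steel block flat inside the open wooden instrument case, so that nothing of it stands above the rim, and let go of it. Then swing the lid over and shut it fully. Leave the steel V-block standing where it is.

Things in the scene. Friction and masses are not known exactly. Their poses are not given: they have to be found in the camera images.
- steel_block: plain rectangular block of dark ground steel, 32 x 85 x 34 mm (its x, y, z), about 0.6 kg, lying loose on the bench. Origin at the centre of its underside, z up, y along its length. Grasp it across its 32 mm width.
- v_block: bright steel V-block, 42 x 48 x 36 mm, with a V groove in its top; stands loose on the bench near the steel block. Origin at the centre of its underside. It is not to be moved.
- case: fixed wooden case, brass corners, blue lining; 125 mm deep (x), 108 wide (y), rim 56 above the bench. Origin: centre of underside, z up. Inside 113 (x) by 96 (y), walls 6, inner floor 14 mm above the bench: the block laid flat, its length along case x, ends 8 below the rim with room for fingers beside it. Lid hinge line: along case y at x = +62.5, z = 56.5 mm (left side seen from the robot).
- lid (a joint): angle of the case's lid, rad: 0 shut on the rim, 1.57 upright over the hinge, 1.9 leaning back (stop). A flat wooden plate without handle, 135 mm from hinge line to free edge, 108 wide, 8 thick; its inner face is in the hinge line; shut, it overhangs the -x wall by 10 mm. The stiff hinge keeps any angle (1 to 2 N at the free edge moves it), so push it all the way down.
Mind the look-alikes: they are no part of the job. Of the things that look like the steel_block, the largest one is meant.

How it is judged:
By the outcome, as a careful person would: the job done as asked, in the order asked, and still so for the second after the job is handed in, with the robot touching nothing.
It also fails if it takes over 53 s, if anything falls off the work surface, if the arm or the gripper's body presses on something with over 40 N, if the wrist force passes 120 N, or if a joint passes its speed limit or range.

## Working session

There is one attempt and no reset: what is moved stays moved. The work goes in short steps, each a Python script; the robot and the scene stay as the last script left them, time stands still between calls to the robot, and variables do not carry over. Pictures are saved under pics/ and viewed, at most 13 in all, crops included, and the job is handed in when it is done.

```bash
mkdir -p pics; python3 - <<'E'
from bench import ctrl, planner, telemetry, imaging
import cv2,numpy as np
for n in ["scene","side","wrist"]:
    c=imaging.calibration(n);im=imaging.get_image(n);cv2.imwrite(f"pics/{n}0.png",im);print(n,c["vfov"],c["cx"],c["cy"],np.round(c["world_from_camera"],3).tolist(),[k for k in c])
s=telemetry.read_state();print(s["t"],s["tcp_rot"])
E
```

```text
scene 43.4796207717762 277.41263907782746 215.87419461068342 [[0.674, -0.339, 0.657, -139.985], [-0.739, -0.3, 0.603, -498.065], [-0.007, -0.891, -0.453, 571.655], [0.0, 0.0, 0.0, 1.0]] ['vfov', 'cx', 'cy', 'world_from_camera']
side 49.82946445382942 281.9423534397826 208.8896027173459 [[-0.978, -0.115, 0.172, 417.508], [-0.207, 0.474, -0.856, 1036.696], [0.017, -0.873, -0.487, 536.457], [0.0, 0.0, 0.0, 1.0]] ['vfov', 'cx', 'cy', 'world_from_camera']
wrist 67.5193553726754 285.23952250750443 208.09991432397115 [[0.246, 0.934, 0.258, 75.017], [0.969, -0.236, -0.068, 573.158], [-0.003, 0.267, -0.964, 372.693], [0.0, 0.0, 0.0, 1.0]] ['vfov', 'cx', 'cy', 'world_from_camera']
0.15 [-2.31609821e-04  1.23577222e-01  9.92334701e-01 -6.76485478e-04]
```

View pics/scene0.png

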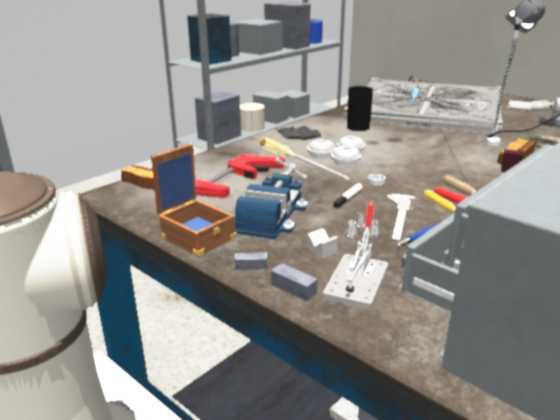

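View pics/side0.png

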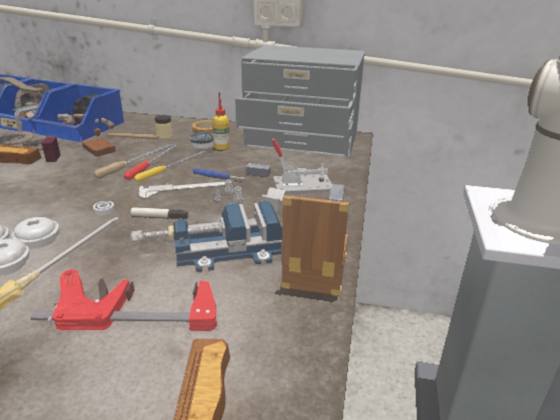

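View pics/wrist0.png

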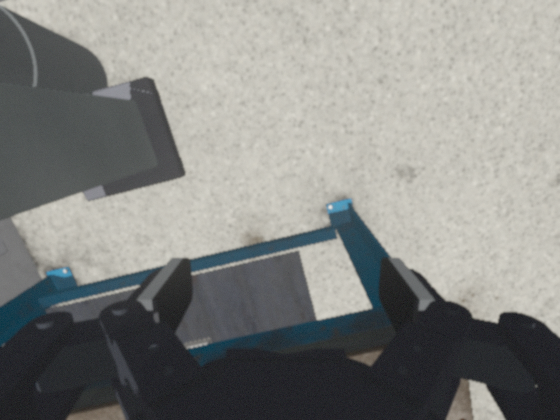

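The scene picture shows the case at (198,228) with its lid up at (176,180). There are two dark blocks, at (251,261) and (294,281), and the V-block is at (323,242). The side view shows a dark block at (258,170) and a grey piece at (337,192); the case is hidden behind its lid at (315,248). The wrist view shows only the floor.

```bash
cat > h.py <<'E'
from bench import ctrl, planner, telemetry, imaging
import cv2,numpy as np
def f(c): return 210/np.tan(np.radians(c["vfov"])/2)
def ray(c,px,z):
    T=c["world_from_camera"];d=T[:3,:3]@np.array([(px[0]-c["cx"])/f(c),(px[1]-c["cy"])/f(c),1]);o=T[:3,3]
    return (o+d*(z-o[2])/d[2])[:3]
def proj(c,p):
    T=c["world_from_camera"];q=T[:3,:3].T@(np.array(p)-T[:3,3]);return q[:2]/q[2]*f(c)+[c["cx"],c["cy"]]
def quat(th): # tool down, closing axis y_tool at world angle th
    # columns: y=(cos,sin,0), z=(0,0,-1), x=y×z
    from scipy.spatial.transform import Rotation as R
    y=np.array([np.cos(th),np.sin(th),0]);z=np.array([0,0,-1.]);x=np.cross(y,z)
    return R.from_matrix(np.c_[x,y,z]).as_quat()[[3,0,1,2]]
E
python3 - <<'E'
from h import *
c=imaging.calibration("scene");s=imaging.calibration("side")
for n,p,z in [("small",(251,256),30),("big",(294,276),34),("v",(323,238),36),("case rim",(198,224),56)]:
    w=ray(c,p,z);print(n,w.round(),proj(s,w).round())
print(ray(s,(258,166),20).round(), proj(c,ray(s,(258,166),20)).round(),ray(s,(337,188),34).round())
im=cv2.imread("pics/scene0.png")[140:320,110:390]
cv2.imwrite("pics/crop1.png",cv2.resize(im,(800,514),interpolation=cv2.INTER_CUBIC))
E
```

```text
small [481. 144.  30.] [332. 214.]
big [479.  30.  34.] [338. 190.]
v [624.  76.  36.] [277. 192.]
case rim [469. 288.  56.] [331. 239.]
[717. -97.  20.] [419. 256.] [484.  17.  34.]
```

View pics/crop1.png

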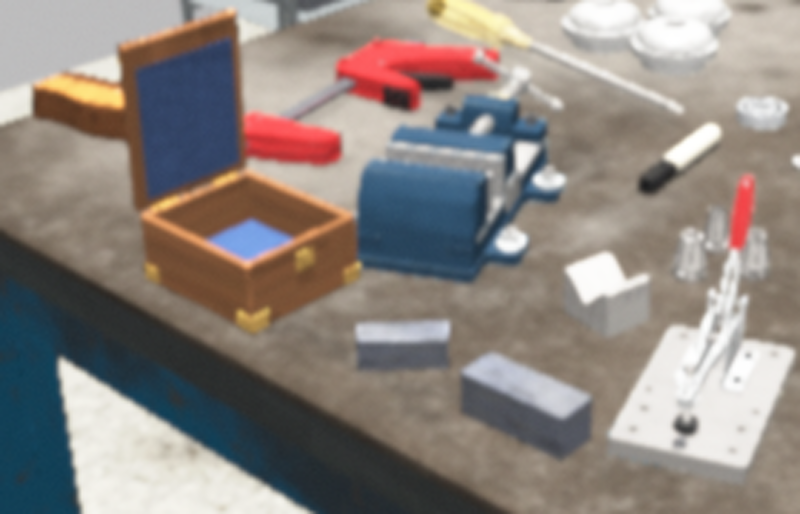

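The crop shows the case's rim corners, its blue floor, and the lid behind it. It also shows the small block at (400,345) and the big block, whose top corners are (461,372), (497,353), (590,395) and (558,420).

```bash
python3 - <<'E'
from h import *
c=imaging.calibration("scene");s=imaging.calibration("side")
k=lambda p:(p[0]/2.857+110,p[1]/2.857+140)
for n,L,z in [("big",[(461,374),(497,353),(590,397),(558,421)],34),("small",[(356,342),(358,322),(450,320),(449,342)],30),("case",[(144,211),(247,172),(357,214),(248,265)],56),("lidtop",[(120,43),(236,12)],185)]:
    P=[ray(c,k(p),z) for p in L];print(n,np.round(P)[:,:2].tolist(),"ctr",np.mean(P,0).round(),"edges",[round(np.linalg.norm(P[i]-P[i-1])) for i in range(len(P))])
im=cv2.imread("pics/side0.png")
cv2.imwrite("pics/crop2.png",cv2.resize(im[150:230,230:370],(800,457),interpolation=cv2.INTER_CUBIC))
E
```

```text
big [[464.0, 73.0], [499.0, 72.0], [499.0, -7.0], [465.0, -9.0]] ctr [482.  32.  34.] edges [82, 35, 79, 34]
small [[450.0, 158.0], [469.0, 176.0], [514.0, 130.0], [492.0, 111.0]] ctr [481. 144.  30.] edges [64, 27, 64, 29]
case [[445.0, 386.0], [543.0, 381.0], [550.0, 260.0], [442.0, 260.0]] ctr [495. 322.  56.] edges [126, 98, 121, 107]
lidtop [[454.0, 405.0], [555.0, 394.0]] ctr [505. 399. 185.] edges [102, 102]
```

View pics/crop2.png

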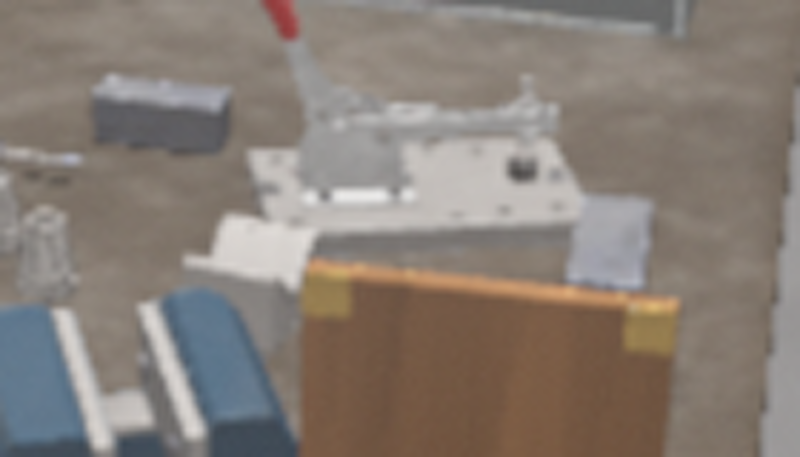

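The third block is about 63 mm long, so the big one at (482,32) is the one meant. The case centre is about (495,322), with the hinge toward +y. I'll look at both from close by.

```bash
python3 - <<'E'
from h import *
for th in (np.pi,0):
    for p in [(490,300,320),(482,30,220),(482,32,24),(495,322,40),(495,440,260),(495,285,84)]:
        q=planner.ik(p,quat(th));print(round(th,1),p,None if q is None else np.round(q,2))
ctrl.movep((490,280,330),quat(np.pi))
c1=imaging.calibration("wrist");a=imaging.get_image("wrist")
ctrl.movep((482,20,200),quat(np.pi))
c2=imaging.calibration("wrist");b=imaging.get_image("wrist")
import pickle;pickle.dump((c1,c2),open("cal.pkl","wb"))
cv2.imwrite("pics/w1.png",a);cv2.imwrite("pics/w2.png",b)
print(telemetry.read_state()["t"])
E
```

```text
3.1 (490, 300, 320) [ 0.34  0.12  1.5  -0.    1.52 -2.8 ]
3.1 (482, 30, 220) [-0.19 -0.06  1.88 -0.    1.32  2.95]
3.1 (482, 32, 24) [-0.18  0.24  2.   -0.    0.89  2.96]
3.1 (495, 322, 40) [ 0.37  0.45  1.69 -0.    1.   -2.77]
3.1 (495, 440, 260) [ 0.54  0.38  1.32 -0.    1.45 -2.6 ]
3.1 (495, 285, 84) [ 0.31  0.33  1.74 -0.    1.07 -2.83]
0 (490, 300, 320) [ 0.34  0.12  1.5  -0.    1.52  0.34]
0 (482, 30, 220) [-0.19 -0.06  1.88 -0.    1.32 -0.19]
0 (482, 32, 24) [-0.18  0.24  2.   -0.    0.89 -0.18]
0 (495, 322, 40) [ 0.37  0.45  1.69 -0.    1.    0.37]
0 (495, 440, 260) [ 0.54  0.38  1.32 -0.    1.45  0.54]
0 (495, 285, 84) [ 0.31  0.33  1.74 -0.    1.07  0.31]
7.2333
```

View pics/w1.png

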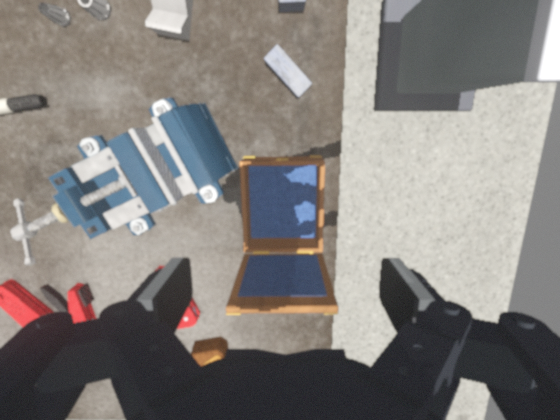

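View pics/w2.png

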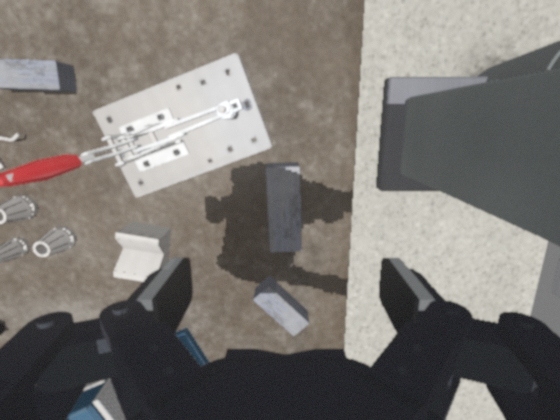

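In w1 the case rim runs (241,157)–(325,156)–(322,250)–(243,250), and the lid behind it, between (240,252) and (335,313), leans back a little. In w2 the big block's top spans about (266–301, 164–251), with the small block at (280,306).

```bash
python3 - <<'E'
from h import *
import pickle;c1,c2=pickle.load(open("cal.pkl","rb"))
for n,c,L,z in [("rim",c1,[(241,157),(325,156),(323,250),(243,251)],56),("lidedge",c1,[(228,313),(336,312)],188),("block",c2,[(266,166),(298,165),(301,250),(270,252)],34)]:
    P=np.array([ray(c,p,z) for p in L]);print(n,P[:,:2].round(1).tolist(),P.mean(0).round(1),[round(np.linalg.norm(P[i]-P[i-1])) for i in range(len(P))])
b=cv2.imread("pics/w2.png");g=cv2.imread("pics/w1.png")
cv2.imwrite("pics/z.png",np.hstack([cv2.resize(b[150:265,240:325],None,fx=4.5,fy=4.5,interpolation=2),cv2.resize(cv2.copyMakeBorder(g[145:260,235:320+12],0,0,0,0,0),None,fx=4.1,fy=4.5,interpolation=2)])[:517])
E
```

```text
rim [[544.8, 255.4], [439.4, 254.2], [437.9, 381.3], [546.9, 382.7]] [492.3 318.4  56. ] [127, 105, 127, 109]
lidedge [[544.7, 390.4], [440.5, 389.4]] [492.6 389.9 188. ] [104, 104]
block [[499.5, -8.5], [470.0, -9.4], [466.2, 74.9], [496.9, 77.1]] [483.1  33.5  34. ] [86, 29, 84, 31]
```

View pics/z.png

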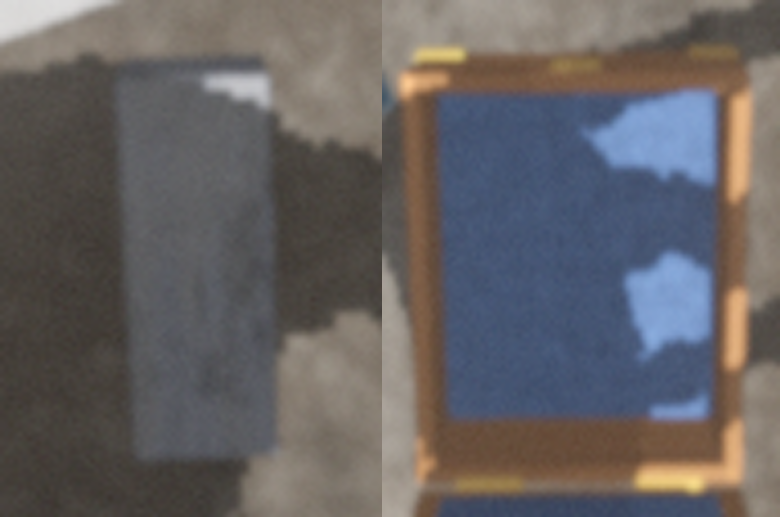

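Block: centre (482.5,33.5), yaw about 1.5°. Case: centre (493,319), square to the world axes. Next I grasp, carry and lower.

```bash
python3 - <<'E'
from h import *
P=np.pi;st=telemetry.read_state
q=quat(P+.027)
ctrl.gripper_to(.75)
ctrl.movep((482.5,33.5,90),q)
print(ctrl.move_straight((482.5,33.5,24),rate=80,force_limit=15))
ctrl.gripper_to(0)
s=st();print(s["opening"],s["grip_force"],s["eef_pos"],s["force"])
ctrl.move_straight((482.5,33.5,150),rate=150)
ctrl.movep((493,300,200),quat(P))
ctrl.move_straight((493,317,110),rate=150)
s=st();print(s["t"],s["opening"],s["grip_force"],s["eef_pos"],s["force"])
cv2.imwrite("pics/s2.png",np.hstack([imaging.get_image("scene")[130:330,100:400],imaging.get_image("wrist")[100:300,130:400]]))
E
```

```text
False
0.3624976453310611 60.85942268371582 [483.47327618  33.3666375   24.75868073] [0.90754288 0.60888776 3.1524202 ]
15.9333 0.359292742163582 59.83627438545227 [493.80924111 317.2109394  111.02438584] [-0.28872465 -0.72542806 -5.59161889]
```

View pics/s2.png

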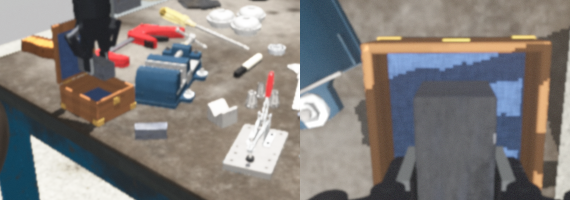

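The block is held level and centred over the case: wrist columns 415–495 against rim 363–550. Lowering it.

```bash
python3 - <<'E'
from h import *
st=telemetry.read_state
print(ctrl.move_straight((493,317,50),rate=80,force_limit=20),ctrl.move_straight((493,317,37.5),rate=25,force_limit=8))
s=st();print(s["eef_pos"],s["force"])
ctrl.gripper_to(.55)
s=st();print(s["opening"],s["force"],s["eef_pos"])
x,y,z=s["eef_pos"]
print(ctrl.move_straight((x,y,130),rate=100,force_limit=15))
ctrl.move_straight((x,270,260),rate=200)
s=st();print(s["t"],s["force"],s["eef_pos"])
cv2.imwrite("pics/s3.png",np.hstack([imaging.get_image("scene")[130:330,100:400],imaging.get_image("wrist")[100:300,130:400]]))
E
```

```text
False True
[493.07685574 317.01440187  38.77275489] [-0.46584912 -0.20392619  6.47367081]
0.5520999712654068 [ 0.44468707  0.3744606  -0.00580417] [490.82995011 316.12383048  36.51346459]
False
19.625 [ 0.25274196  0.06895306 -0.54631853] [490.07711701 269.97130637 258.45459373]
```

View pics/s3.png

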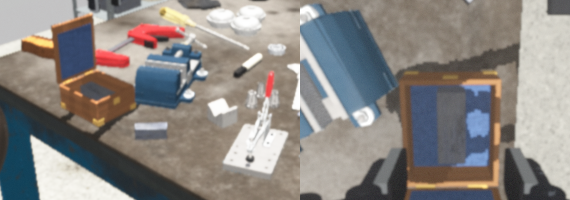

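The block lies flat and free inside the case, in wrist columns 438–466. Next I close the fingers, go behind the lid and sweep it shut along an arc.

```bash
python3 - <<'E'
from h import *
st=telemetry.read_state;q=quat(np.pi)
ctrl.gripper_to(0)
ctrl.movep((493,330,300),q)
ctrl.move_straight((493,450,300),rate=250)
ctrl.move_straight((493,450,176),rate=150)
r=100;hy,hz=381.5,56.5
for a in [1.8,1.6,1.4,1.2,1.0,.8,.6,.4,.2,.07,0]:
    p=(493,hy-r*np.cos(a)+19*np.sin(a),hz+r*np.sin(a)+8*np.cos(a)+19)
    h=ctrl.move_straight(p,rate=110,force_limit=30)
    s=st();print(a,h,np.round(s["force"],1),np.round(s["eef_pos"]),round(s["t"],1))
    if h: break
else:
    print(ctrl.move_straight((493,p[1],p[2]-8),rate=25,force_limit=15),st()["eef_pos"],st()["force"])
    ctrl.move_straight((493,p[1],170),rate=150)
    ctrl.move_straight((493,200,260),rate=200)
    print(st()["t"],st()["force"])
cv2.imwrite("pics/s4.png",np.hstack([imaging.get_image("scene")[130:330,100:400],imaging.get_image("wrist")[100:300,130:400]]))
E
```

```text
1.8 False [ 0.9 -0.5  0.8] [493. 423. 172.] 22.6
1.6 False [ 0.8 -0.  -0.7] [493. 404. 176.] 23.0
1.4 False [ 0.2 -0.9 -0.1] [493. 383. 175.] 23.3
1.2 False [-0.3 -1.   0. ] [493. 363. 171.] 23.6
1.0 False [ 0.7 -0.4  1.2] [493. 343. 164.] 24.0
0.8 False [ 0.5 -0.6 -0.8] [493. 325. 153.] 24.3
0.6 False [-0.2 -0.5  0.6] [493. 309. 138.] 24.7
0.4 False [-1.2 -0.6 -0.1] [493. 297. 121.] 25.0
0.2 False [ 0.  -0.2  0.4] [493. 287. 103.] 25.3
0.07 False [-0.3  0.3 -0.2] [493. 283.  90.] 25.6
0 False [0.2 0.2 0.8] [493. 282.  84.] 25.9
True [493.15246406 281.5474714   83.46535077] [-2.62283704 -0.60978349  6.86224094]
27.5667 [ 0.1539455  -0.24702992 -0.14345314]
```

View pics/s4.png

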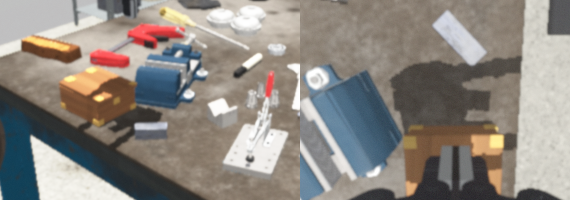

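The lid is down; contact at fingertip height 64.5 mm matches it being shut. I'll press once more near the free edge to be sure, then retreat and hand in.

```bash
python3 - <<'E'
from h import *
st=telemetry.read_state
ctrl.move_straight((493,270,95),rate=150)
print(ctrl.move_straight((493,270,74),rate=20,force_limit=22),st()["eef_pos"],st()["force"])
ctrl.move_straight((493,270,250),rate=150)
ctrl.dwell(.5);print(st()["t"],st()["force"])
print(ctrl.finish_job())
E
```

```text
True [493.05584831 269.98377616  83.46322135] [-2.71157453 -0.71072722  7.34090693]
31.4583 [ 0.67901665  0.5396675  -0.29493246]
the job is handed in; nothing more can be done
None
```

The steel block lies flat in the case, released, with the lid pushed shut and the V-block not touched; I handed the job in at about 31.5 s, and the hand-in call returned no verdict.

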